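# Free the tamper and test the spring press

### The job

Before service, the small spring press needs a test stroke. Slide the tamper out of the open front of its dock, pulling it past the two sprung rollers that hold its foot, then set its flat foot squarely on the middle of the press's round plate and push the plate all the way down, level, holding it there for about a second. Let the plate come all the way up again and leave the tamper standing upright on the middle of it, without disturbing the food and shakers around.

Things in the scene. Friction and masses are not known exactly. Their poses are not given: they have to be found in the camera images.
- dock: Low steel dock fixed to the table, 78 mm long (x, -37 to +41 mm), 104 mm wide (y), 26 mm high; origin at the middle of its underside, z up. Its +x end is closed, its -x end open. The tamper's foot stands centred over the origin on the dock's 6 mm floor, under two lips 2 mm above the foot that stop it being lifted until it has slid 25 mm towards -x; slid 70 mm it is clear of the dock.
- dock_mouth (a point): Midpoint between the dock's two sprung rollers (10 mm across, one each side), 20 mm from the dock's origin towards its open -x end, 12 mm above the table; axes as the dock's. Pulling the foot out between them, level along the dock's own -x, takes about 12 to 18 N over the first 20 mm; then it slides freely.
- tamper_handle (a point): Middle of the tamper's handle, 62 mm above the underside of its foot; z axis up along the handle. Tamper: 0.24 to 0.39 kg, round about its axis, 98 mm tall; steel foot disc 60 mm across and 12 mm thick, thin neck, upright dark wooden round handle 28 mm across from 34 to 98 mm above the foot's underside (straight up to 88 mm, domed above).
- tamper_foot (a point): Centre of the flat underside of the tamper's foot; z axis up along the tamper.
- press: Spring press fixed to the table: dark steel round base 112 mm across and 20 mm high; origin at the middle of its underside. The round aluminium plate stands above it on a stem.
- plate_top (a point): Centre of the upper face of the press's round plate, 72 mm across and 8 mm thick, 44 mm above the table when up; z axis is the plate's normal. The plate can rock up to 0.12 rad any way against a spring (1.5 Nm/rad), so pressing off centre or crookedly tips it.
- press_stroke (a joint): How far the plate is pushed down, m: 0 up, 0.010 fully down (bottomed out). The spring pushes up with 6 N at the top and 11 N at the bottom, so the tamper's own weight does not sink the plate.
- oregano_shaker_c (a point): Glass shaker with steel top, 58 mm across, 83 mm tall, a bystander; the point is half-way up.
- tomato_c (a point): Tomato, about 57 mm across, a bystander; the point is half-way up.
- lemon_c (a point): Lemon, about 71 mm long, a bystander; the point is half-way up.
- garlic_c (a point): Garlic bulb, about 56 mm across, a bystander; the point is half-way up.
Mind the look-alikes: they are no part of the job. What is shaped like the part that bears tamper_handle but green or purple is not meant. Leave any red or turquoise look-alike of the dock alone.

How it is judged (in metres and radians):
On the way, in this order (a step that is already met when the one before it is completed fails the run):
1. the tamper is out of the dock: foot centre over 60 mm from the dock's origin (horizontally), upright within 0.3 rad (horizontal distance between tamper_foot and dock above 0.06 m and angle between tamper_foot's own z axis and vertical below 0.3 rad), for 0.05 s.
2. for 0.5 s the tamper (upright within 0.07 rad), its foot within 12 mm of the plate's centre, holds the plate down over 9 mm and level within 0.05 rad (value of joint press_stroke above 0.009 m and distance between tamper_foot and plate_top below 0.012 m and angle between plate_top's own z axis and vertical below 0.05 rad and angle between tamper_foot's own z axis and vertical below 0.07 rad), for 0.5 s.
At the end, for the whole second after the job is handed in: The plate is up again (pushed down less than 3 mm) and the tamper, released and at rest, stands upright (within 0.1 rad) on it, the foot's centre within 15 mm of the plate's (value of joint press_stroke below 0.003 m and distance between tamper_foot and plate_top below 0.015 m and angle between tamper_foot's own z axis and vertical below 0.1 rad and linear speed of tamper below 0.02 m/s); the robot touches nothing.
It fails at once if the shaker, tomato, lemon or garlic is moved more than 30 mm (distance of any of oregano_shaker_c, tomato_c, lemon_c, garlic_c from where it was at the start of the episode above 0.03 m).
It also fails if it takes over 48 s, if anything falls off the work surface, if the arm or the gripper's body presses on something with over 40 N, if the wrist force passes 120 N, or if a joint passes its speed limit or range.

### The arm

A 6-joint arm with a two-finger parallel gripper is mounted at the origin on a cart in front of the work surface, level with it; the furniture and walls round the work are solid. World frame = base frame: x ahead of the robot, y to its left, z up, the work surface at z = 0. Lengths are in mm, angles in rad, forces in N, time in s.
With the tool pointing down it reaches from about 350 to 775 mm from the base axis. Payload 7.3 kg.
Tool frame: the origin (TCP) lies on the mounting face of the last link; the fingertips stand 178 mm ahead of it and the grasp point (between the pads) lies 159 mm ahead of it (grip_depth is the distance from the TCP to the grasp point, in mm); x points along the fingers, y is the direction in which the jaws open and shut, and the axes are right-handed (so a half turn about x gives the same grasp; the last joint's range is limited). The gripper opens to 92 mm and grips with 3 to 60 N. Pads are 19 mm wide; open, the fingers measure 130 mm over their backs; the gripper's body (75 mm by 190 mm) begins 47 mm behind the grasp point.
Start: joints at [1.117, 0.342, 1.524, -0, 1.275, -0.146], TCP at [159.034, 500.336, 404.741] pointing down, gripper open.
Joint ranges: [-2.53, 2.53], [-0.77, 2.02], [0.04, 2.7], [-1, 4.14], [0.28, 2.66], [-3.11, 3.11]. Speed limits (rad/s): [2.57, 2.57, 3.14, 3.14, 3.14, 3.14].

### API

Orientations are given as [roll, pitch, yaw] about the fixed x, y, z axes, in that order (R = Rz(yaw) Ry(pitch) Rx(roll)).
In Python, from cell import get_state, get_image, calibration, close_job, grip_depth gives the robot as it stands. The module is installed in compiled form; this text tells all that it offers.
- The arm moves only by the shell command python3 -m jog 'ROWS'. ROWS is JSON, a list of rows, each a list of 7 numbers: the shift along the tool's x, y, z in m, then the turn, a rotation vector about the tool's x, y, z in rad, then the closure in counts, from 0 (fully open) to 255 (shut). In form: [[tx, ty, tz, ax, ay, az, claw], ...]. A call has 1 to 20 rows; each row is the pose to reach, as a shift and turn from the pose commanded when the call began, along the tool's axes at that moment; what a row does not reach only later rows make up. A row lasts 1/8 s, in which the tool goes at most 62.5 mm and 10.7 degrees, less where a joint would pass 70% of its speed; a pose out of reach is approached as far as the arm can. A call with a gripper value outside its range is refused whole. The fingers move at their own pace and stop on an object; the grip force is fixed at half the most. Time passes only in rows, so rows that repeat a pose let the fingers close. It gives the time, the measured TCP pose, the force and the opening at its end, in the units of the state.
- get_state(): the state, without advancing time (a new reading comes with each control period).
- get_image(name): name is "scene" or "top"; returns the picture (420x560x3 uint8, red, green, blue); there is no depth.
- calibration(name): a dict with "mtx" (3x3 intrinsics, pixels), "view" (4x4, takes a point from world to camera coordinates). Camera axes: x right, y down, z forward; pixel columns grow to the right and rows downward; lengths in mm; the calibration is good to about 2 mm. A picture is of the moment at which its call begins. calibration takes no time and is no camera call.
- close_job(): hands the job in, once; it reports no verdict.
The state is a dict: "t": time; "q": joint angles; "dq": joint speeds; "joint_torque": joint torques, N m; "tcp_pos": TCP position; "eef_rot": TCP orientation; "ft_force": force on the tool from outside, world axes, zero at the start; "ft_torque": the same for the moment, N m; "width": finger opening in mm.
Only numpy, scipy, OpenCV 4.12 (cv2) and the standard library are available. Lean on these libraries where they do the work, as an engineer would, in place of code of your own. Each camera call takes 0.05 s, during which the arm holds its last target.

## Working session

There is one attempt and no reset: what is moved stays moved. The work goes in short steps, Python scripts to look and compute and a shell command to move; the robot and the scene stay as the last step left them, time stands still between calls to the robot, and variables do not carry over. Pictures are saved under pics/ and viewed, and the job is handed in when it is done.

```bash
mkdir -p pics
python3 - <<'E'
from cell import *
import cv2
print(get_state()); print(grip_depth() if callable(grip_depth) else grip_depth)
for n in("scene","top"):
    cv2.imwrite(f"pics/{n}0.png",cv2.cvtColor(get_image(n),cv2.COLOR_RGB2BGR)); print(calibration(n))
E
```

```text
{'t': 0.0, 'q': array([ 1.11699699e+00,  3.42692086e-01,  1.52502548e+00, -1.33903039e-07,
        1.27540776e+00, -1.46031957e-01]), 'dq': array([ 0.00112671,  0.00125762,  0.00076397,  0.00152653,  0.00175033,
       -0.00076434]), 'joint_torque': array([-3.39857143e-04, -4.31257796e+01, -2.44218367e+01,  7.17212283e-02,
        5.60529891e-02, -1.17321433e-04]), 'tcp_pos': array([158.96985836, 500.20175406, 404.05770951]), 'eef_rot': array([-1.71674474,  1.56926366, -2.02451208]), 'ft_force': array([-0.4679695 ,  0.03974009, -0.03791367]), 'ft_torque': array([0.03735493, 0.02887912, 0.05461902]), 'width': 91.60914671946324}
159.20000000000002
{'mtx': array([[413.55876142,   0.        , 279.63220231],
       [  0.        , 413.55876142, 215.09982778],
       [  0.        ,   0.        ,   1.        ]]), 'view': array([[ 8.93014323e-01, -4.49935935e-01, -9.11441347e-03,
        -5.24824920e+02],
       [-3.45368468e-01, -6.72207277e-01, -6.54872505e-01,
         2.44014297e+02],
       [ 2.88523898e-01,  5.87958358e-01, -7.55684411e-01,
         1.14646351e+03],
       [ 0.00000000e+00,  0.00000000e+00,  0.00000000e+00,
         1.00000000e+00]])}
{'mtx': array([[469.27437437,   0.        , 281.316104  ],
       [  0.        , 469.27437437, 209.5727829 ],
       [  0.        ,   0.        ,   1.        ]]), 'view': array([[-2.13295823e-03, -9.99870971e-01,  1.59213980e-02,
        -6.37420457e-01],
       [-9.91277126e-01,  1.60100385e-05, -1.31794000e-01,
         5.87134278e+02],
       [ 1.31776740e-01, -1.60636287e-02, -9.91149257e-01,
         1.32679616e+03],
       [ 0.00000000e+00,  0.00000000e+00,  0.00000000e+00,
         1.00000000e+00]])}
```

View pics/scene0.png

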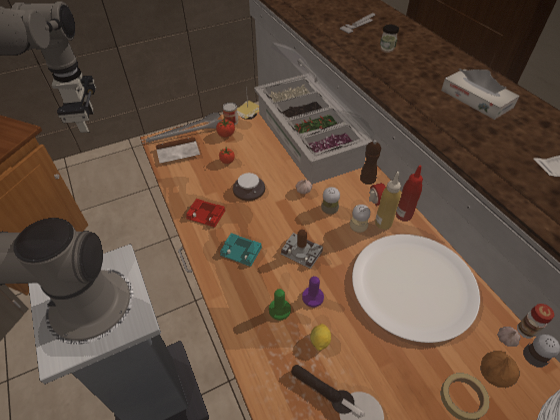

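View pics/top0.png

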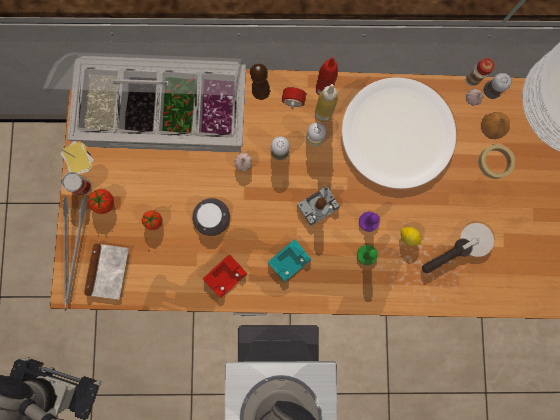

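Run:
```python
import cv2,numpy as np
a=cv2.imread("pics/top0.png");b=cv2.imread("pics/scene0.png")
z=lambda im,x,y,w,h:cv2.resize(im[y:y+h,x:x+w],(400,300),interpolation=cv2.INTER_CUBIC)
o=np.vstack([np.hstack([z(a,280,175,80,60),z(a,172,187,80,60)]),np.hstack([z(b,262,217,80,60),z(b,210,155,80,60)])])
cv2.imwrite("pics/zoom0.png",o)
```

```text
(no output)
```

View pics/zoom0.png

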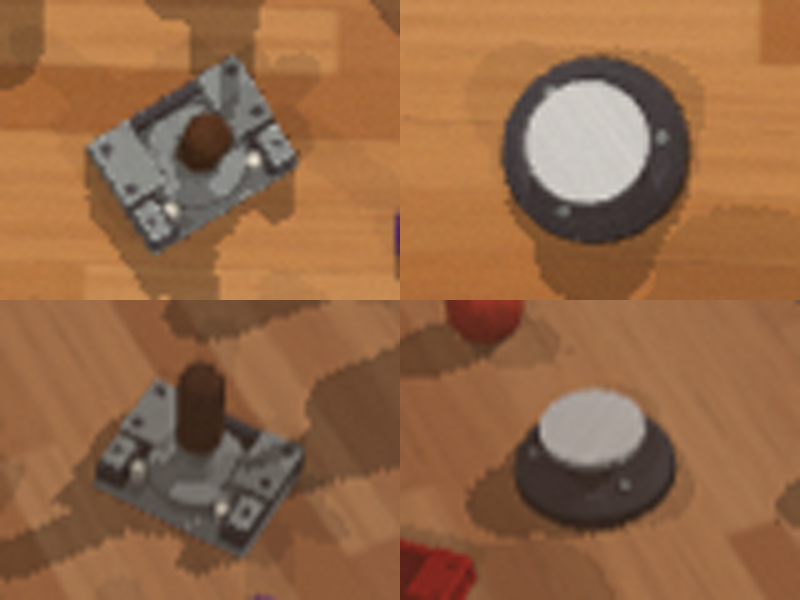

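```bash
cat > h.py <<'E'
import cv2,numpy as np
from cell import *
def ray(n,uv,z):
    c=calibration(n);R=c["view"][:3,:3];t=c["view"][:3,3]
    o=-R.T@t; d=R.T@np.linalg.inv(c["mtx"])@np.array([uv[0],uv[1],1.])
    return (o+d*(z-o[2])/d[2])[:2].round(1)
def proj(n,p):
    c=calibration(n);q=c["mtx"]@(c["view"]@np.append(p,1))[:3];return q[:2]/q[2]
def blob(m,near):
    k,l,s,c=cv2.connectedComponentsWithStats(m.astype(np.uint8))
    i=1+np.argmin(np.linalg.norm(c[1:]-near,axis=1)+1000*(s[1:,4]<15))
    return l==i,c[i],s[i]
E
python3 - <<'E'
from h import *
I={n:cv2.imread(f"pics/{n}0.png") for n in("top","scene")}
for n,hp,pp in(("top",(321,203),(209,215)),("scene",(302,239),(249,181))):
    hsv=cv2.cvtColor(I[n],cv2.COLOR_BGR2HSV).astype(int);H,S,V=hsv[...,0],hsv[...,1],hsv[...,2]
    m,c,s=blob((S>90)&(V<95)&((H<15)|(H>170)),hp); print(n,"handle",c,s,[ray(n,c,z) for z in(72,)])
    m,c,s=blob((S<50)&(V>140),pp); print(n,"plate",c,s,ray(n,c,44))
    e=cv2.fitEllipse(max(cv2.findContours(m.astype(np.uint8),0,1)[0],key=len)); print(e, ray(n,e[0],44))
z=lambda x,y,ox=280,oy=175:(ox+x/5-.4,oy+y/5-.4)
print("corners",[ray("top",z(*p),26) for p in((235,55),(298,155),(157,252),(88,148))])
print("rollers top",[ray("top",z(*p),18) for p in((253,159),(173,211))])
q=lambda x,y:(262+x/5-.4,217+y/5-.4)
print("rollers scene",[ray("scene",q(*p),18) for p in((138,168),(221,209))])
print("corners scene",[ray("scene",q(*p),26) for p in((159,80),(97,158),(241,247),(303,155))])
E
```

```text
top handle [320.5952381  202.85714286] [316 198  10  11  84] [array([ 602. , -112.7])]
top plate [208.89748954 214.79288703] [197 203  25  25 478] [571.2 208. ]
((208.91299438476562, 214.79354858398438), (23.44133758544922, 24.189170837402344), 62.02289962768555) [571.2 207.9]
scene handle [301.83561644 238.30136986] [297 230  10  18 146] [array([ 601.8, -116.3])]
scene plate [247.9137931 180.0862069] [238 173  21  15 232] [570.4 203. ]
((247.92152404785156, 180.0816192626953), (13.084264755249023, 20.317598342895508), 86.39350128173828) [570.5 203. ]
corners [array([ 660.5, -135.8]), array([ 600.7, -172.1]), array([543.3, -88.3]), array([604.8, -48.3])]
rollers top [array([ 599.4, -146.5]), array([568.4, -98.7])]
rollers scene [array([ 568.2, -102.6]), array([ 597.9, -151.2])]
corners scene [array([607.8, -54.6]), array([547.1, -90.1]), array([ 592.2, -184.4]), array([ 657.4, -144.1])]
```

```bash
cat >> h.py <<'E'
from scipy.spatial.transform import Rotation as Ro
def delta(grasp, yaw, st=None):
    """grasp xyz mm of grasp point, yaw of jaw (tool y) ; tool x down. print tool-frame shift (m) and rotvec"""
    st=st or get_state(); R=Ro.from_euler("xyz",st["eef_rot"]).as_matrix()
    p=np.array(grasp,float)+[0,0,grip_depth if not callable(grip_depth) else grip_depth()]
    for y in(yaw,yaw+np.pi):
        X=np.array([0,0,-1.]);Y=np.array([np.cos(y),np.sin(y),0]);T=np.c_[X,Y,np.cross(X,Y)]
        print("shift",(R.T@(p-st["tcp_pos"])/1000).round(4),"rot",Ro.from_matrix(R.T@T).as_rotvec().round(4))
E
python3 - <<'E'
from h import *
print(Ro.from_euler("xyz",get_state()["eef_rot"]).as_matrix().round(3))
delta((601.5,-114.3,190),.565)
E
```

```text
[[-0.001  0.303  0.953]
 [-0.001  0.953 -0.303]
 [-1.    -0.001 -0.   ]]
shift [ 0.0554 -0.4515  0.6079] rot [6.98e-01 3.00e-04 1.40e-03]
shift [ 0.0554 -0.4515  0.6079] rot [-2.4436e+00 -1.8000e-03  4.0000e-04]
```

```bash
python3 -m jog '[[0,-0.4515,0.608,0.698,0,0.0014,0],[0,-0.4515,0.608,0.698,0,0.0014,0],[0,-0.4515,0.608,0.698,0,0.0014,0],[0,-0.4515,0.608,0.698,0,0.0014,0],[0,-0.4515,0.608,0.698,0,0.0014,0],[0,-0.4515,0.608,0.698,0,0.0014,0],[0,-0.4515,0.608,0.698,0,0.0014,0],[0,-0.4515,0.608,0.698,0,0.0014,0],[0,-0.4515,0.608,0.698,0,0.0014,0],[0,-0.4515,0.608,0.698,0,0.0014,0],[0,-0.4515,0.608,0.698,0,0.0014,0],[0,-0.4515,0.608,0.698,0,0.0014,0],[0,-0.4515,0.608,0.698,0,0.0014,0],[0.055,-0.4515,0.608,0.698,0,0.0014,0],[0.055,-0.4515,0.608,0.698,0,0.0014,0],[0.055,-0.4515,0.608,0.698,0,0.0014,0],[0.055,-0.4515,0.608,0.698,0,0.0014,0],[0.055,-0.4515,0.608,0.698,0,0.0014,0]]'
python3 - <<'E'
from h import *
print(get_state()["t"],get_state()["q"]);delta((601.5,-114.3,190),.565)
for n in("scene","top"): cv2.imwrite(f"pics/{n}1.png",cv2.cvtColor(get_image(n),cv2.COLOR_RGB2BGR))
a=cv2.imread("pics/top1.png");b=cv2.imread("pics/scene1.png")
cv2.imwrite("pics/z1.png",np.hstack([cv2.resize(a[140:280,250:390],(400,400)),cv2.resize(b[160:300,230:370],(400,400))]))
E
```

```text
t: 2.35
tcp_pos: [601.8, -113.9, 351.4]
eef_rot: [1.108, 1.567, 0.103]
ft_force: [-0.6, -0.5, -0.2]
width: 92.0
2.35 [-0.31241745  0.54408405  1.3496717   0.00144995  1.24472117 -0.87831612]
shift [ 0.0022 -0.0005  0.0002] rot [ 0.0004  0.0015 -0.003 ]
shift [ 0.0022 -0.0005  0.0002] rot [-3.1412e+00  4.8000e-03  2.4000e-03]
```

View pics/z1.png

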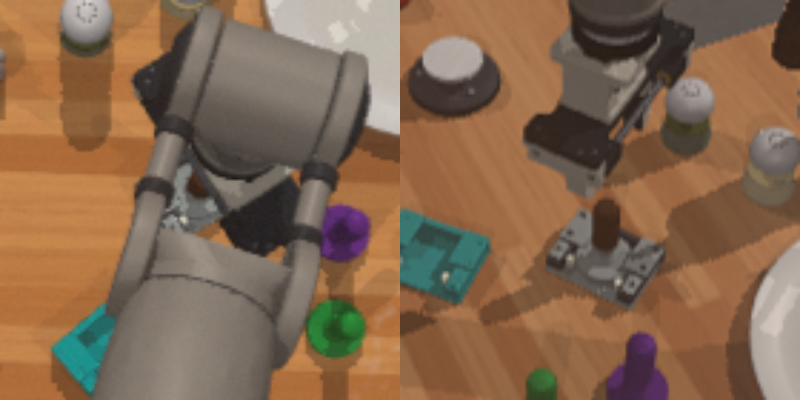

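```bash
python3 -m jog '[[0.05,0,0,0,0.0015,-0.003,0],[0.1,0,0,0,0.0015,-0.003,0],[0.12,0,0,0,0.0015,-0.003,0],[0.132,0,0,0,0.0015,-0.003,0],[0.132,0,0,0,0.0015,-0.003,0],[0.132,0,0,0,0.0015,-0.003,0]]'
python3 - <<'E'
from h import *
delta((601.5,-114.3,60),.565)
b=cv2.cvtColor(get_image("scene"),cv2.COLOR_RGB2BGR)
cv2.imwrite("pics/z2.png",cv2.resize(b[180:290,240:350],(600,600),interpolation=cv2.INTER_CUBIC))
E
```

```text
t: 3.2
tcp_pos: [602.2, -114.1, 219.0]
eef_rot: [-2.569, 1.57, 2.709]
ft_force: [0.4, -0.6, 1.0]
width: 91.9
shift [-0.0002 -0.0007 -0.0002] rot [-0.     -0.0003  0.0002]
shift [-0.0002 -0.0007 -0.0002] rot [3.1416e+00 3.0000e-04 4.0000e-04]
```

View pics/z2.png

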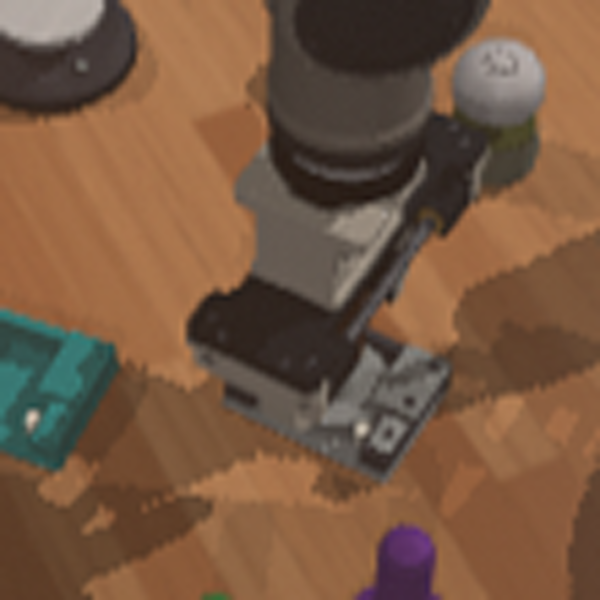

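```bash
python3 -m jog '[[0,0,0,0,0,0,80],[0,0,0,0,0,0,140],[0,0,0,0,0,0,255],[0,0,0,0,0,0,255],[0,0,0,0,0,0,255],[0,0,0,0,0,0,255]]'
```

```text
t: 4.0
tcp_pos: [601.8, -114.0, 217.7]
eef_rot: [-2.461, 1.568, 2.817]
ft_force: [0.2, -0.1, -0.7]
width: 36.0
```

```bash
python3 -m jog '[[0,0,0,0,0,0,255],[0,0,0,0,0,0,255],[0,0,0,0,0,0,255],[0,0,0,0,0,0,255]]'; python3 -c "
from h import *
delta((602,-114,60),.565)"
```

```text
t: 4.5
tcp_pos: [601.9, -113.9, 217.7]
eef_rot: [-2.586, 1.569, 2.691]
ft_force: [1.9, 1.2, -0.2]
width: 27.3
shift [-0.0015 -0.      0.0001] rot [ 0.     -0.0019  0.0012]
shift [-0.0015 -0.      0.0001] rot [-3.1416e+00 -1.8000e-03 -2.9000e-03]
```

```bash
python3 -m jog '[[0,-0.005,0,0,0,0,255],[0,-0.010,0,0,0,0,255],[0,-0.015,0,0,0,0,255],[0,-0.02,0,0,0,0,255],[0,-0.02,0,0,0,0,255]]'; python3 -m jog '[[0,-0.005,0,0,0,0,255],[0,-0.010,0,0,0,0,255],[0,-0.018,0,0,0,0,255],[0,-0.018,0,0,0,0,255]]';  python3 - <<'E'
from h import *
delta((602,-114,60),.565)
b=cv2.cvtColor(get_image("scene"),cv2.COLOR_RGB2BGR)
cv2.imwrite("pics/z3.png",cv2.resize(b[180:290,240:350],(600,600),interpolation=cv2.INTER_CUBIC))
E
```

```text
t: 5.12
tcp_pos: [584.3, -125.1, 217.8]
eef_rot: [-2.256, 1.567, 3.021]
ft_force: [-1.5, -0.6, 0.8]
width: 27.5
t: 5.62
tcp_pos: [569.2, -134.7, 217.7]
eef_rot: [-2.529, 1.568, 2.748]
ft_force: [-0.9, 0.2, -1.1]
width: 27.7
shift [-0.0016  0.0388  0.    ] rot [-0.0009 -0.0024  0.0017]
shift [-0.0016  0.0388  0.    ] rot [3.1407e+00 2.6000e-03 3.7000e-03]
```

View pics/z3.png

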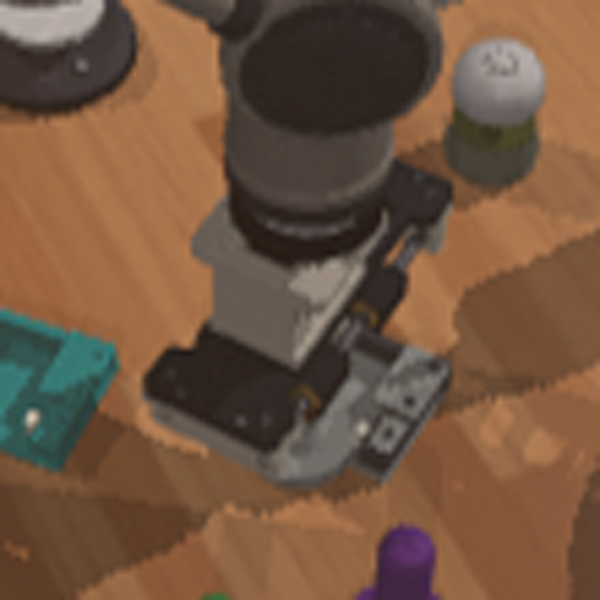

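```bash
python3 -m jog '[[0,-0.01,0,0,0,0,255],[0,-0.025,0,0,0,0,255],[0,-0.04,0,0,0,0,255],[0,-0.04,0,0,0,0,255],[-0.05,-0.04,0,0,0,0,255],[-0.1,-0.04,0,0,0,0,255],[-0.1,-0.04,0,0,0,0,255],[-0.1,-0.04,0,0,0,0,255]]';  python3 - <<'E'
from h import *
b=cv2.cvtColor(get_image("scene"),cv2.COLOR_RGB2BGR)
cv2.imwrite("pics/z4.png",cv2.resize(b[160:290,220:350],(600,600),interpolation=cv2.INTER_CUBIC))
delta((571,205.5,130),.565)
delta((571,205.5,130),1.2)
E
```

```text
t: 6.68
tcp_pos: [535.8, -155.6, 317.0]
eef_rot: [-2.515, 1.567, 2.762]
ft_force: [-0.1, -0.7, -4.2]
width: 27.4
shift [ 0.0277  0.2232 -0.2859] rot [-0.     -0.0044  0.0032]
shift [ 0.0277  0.2232 -0.2859] rot [3.1416 0.005  0.007 ]
shift [ 0.0277  0.2232 -0.2859] rot [-0.635  -0.0053  0.0017]
shift [ 0.0277  0.2232 -0.2859] rot [2.5066e+00 2.2000e-03 6.9000e-03]
```

View pics/z4.png

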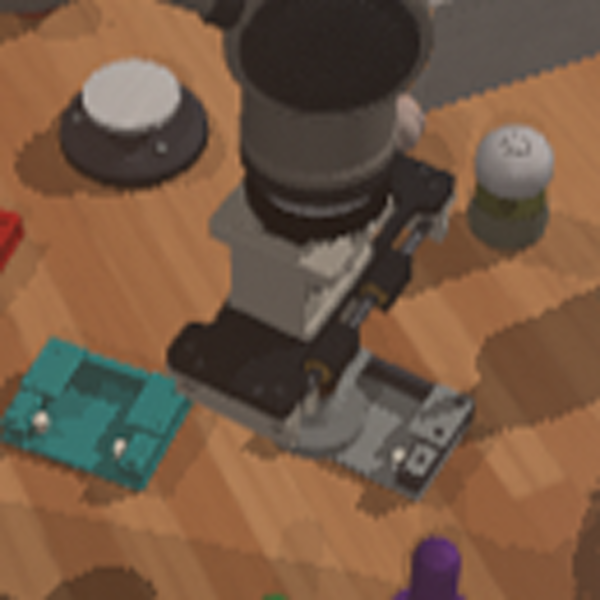

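```bash
python3 -c "
from h import *
delta((571,205.5,122),-.46)"; python3 -m jog '[[0,0.223,-0.286,1.02,0,0,255],[0,0.223,-0.286,1.02,0,0,255],[0,0.223,-0.286,1.02,0,0,255],[0,0.223,-0.286,1.02,0,0,255],[0,0.223,-0.286,1.02,0,0,255],[0,0.223,-0.286,1.02,0,0,255],[0,0.223,-0.286,1.02,0,0,255],[0,0.223,-0.286,1.02,0,0,255],[0,0.223,-0.286,1.02,0,0,255],[0.02,0.223,-0.286,1.02,0,0,255],[0.03,0.223,-0.286,1.02,0,0,255],[0.03,0.223,-0.286,1.02,0,0,255],[0.03,0.223,-0.286,1.02,0,0,255]]';  python3 - <<'E'
from h import *
for n,(x,y) in(("scene",(200,130)),("top",(150,160))):
    b=cv2.cvtColor(get_image(n),cv2.COLOR_RGB2BGR); cv2.imwrite(f"pics/{n}5.png",b)
    cv2.imwrite(f"pics/z5{n}.png",cv2.resize(b[y:y+100,x:x+100],(600,600),interpolation=cv2.INTER_CUBIC))
s=get_state();print(s["t"],s["q"])
delta((571,205.5,122),-.46)
E
```

```text
shift [ 0.0357  0.2233 -0.2859] rot [ 1.025  -0.0024  0.0052]
shift [ 0.0357  0.2233 -0.2859] rot [-2.1166 -0.006  -0.0028]
t: 8.35
tcp_pos: [571.6, 204.7, 288.6]
eef_rot: [-1.664, 1.569, 2.593]
ft_force: [0.6, -0.1, -2.0]
width: 27.6
8.45 [0.21794969 0.59709731 1.44146263 0.00149493 1.10400824 0.67241732]
shift [ 0.0076 -0.0007 -0.0002] rot [ 0.0049 -0.0004  0.0016]
shift [ 0.0076 -0.0007 -0.0002] rot [-3.1367e+00 -2.5000e-03 -7.0000e-04]
```

View pics/z5scene.png

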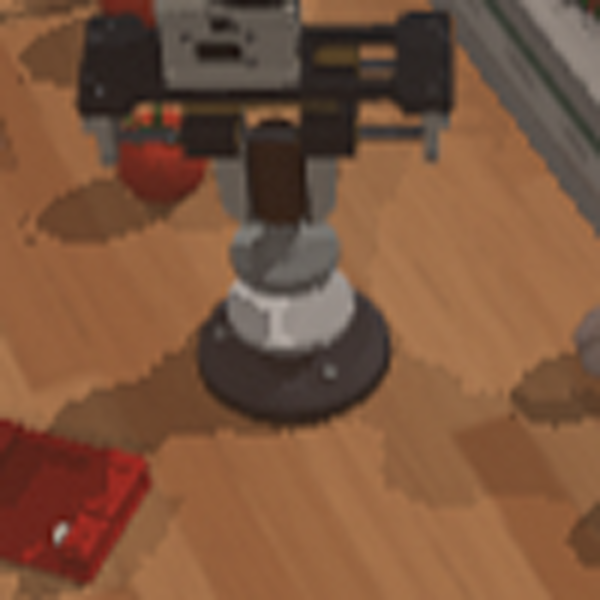

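View pics/z5top.png

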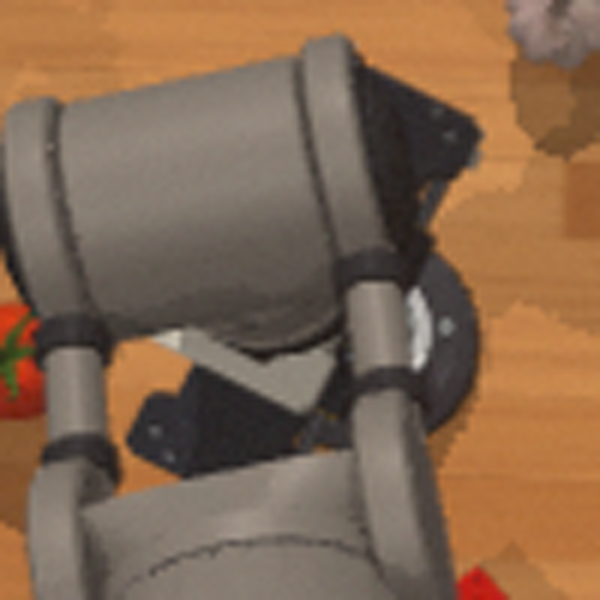

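Run:
```python
from h import *
print("plate",ray("scene",(248.2,180.4),40))
b=cv2.imread("pics/scene5.png")[130:230,200:300]
for zf in(66,70,74,76): print(zf,ray("scene",(247.3,172.1),zf+6), proj("scene",(571,205.5,zf+6)), proj("scene",(571,205.5,40)))
cv2.imwrite("pics/z6.png",cv2.resize(b[30:65,30:65],(700,600),interpolation=cv2.INTER_NEAREST))
```

```text
plate [572.1 205.1]
66 [574.1 211.7] [247.20142902 173.52846079] [247.84692138 180.42796067]
70 [572.6 207.7] [247.11914562 172.6489549 ] [247.84692138 180.42796067]
74 [571.1 203.6] [247.03649954 171.76557244] [247.84692138 180.42796067]
76 [570.4 201.6] [246.99503974 171.32241948] [247.84692138 180.42796067]
```

View pics/z6.png

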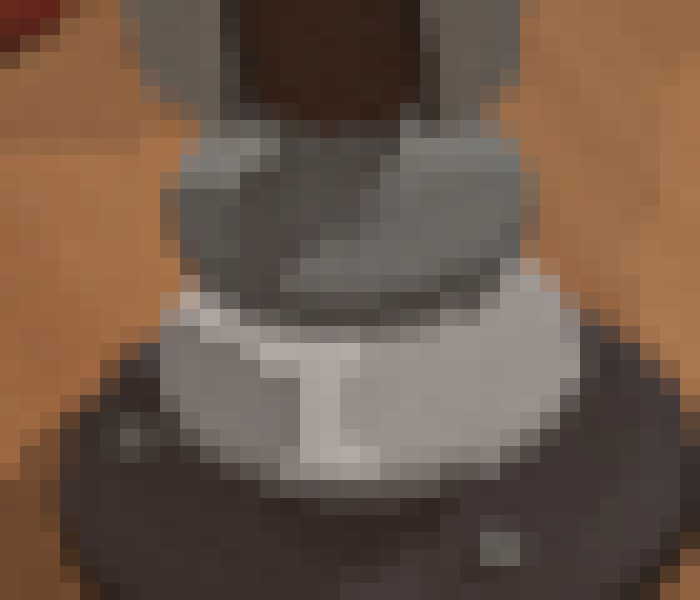

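Run:
```python
from h import *
def circ(x,y,z,r):
    P=np.array([proj("scene",(x+r*np.cos(a),y+r*np.sin(a),z)) for a in np.linspace(0,6.28,181)])
    return P.min(0).round(1),P.max(0).round(1)
print("plate",circ(571,205.5,44,36),circ(571,205.5,36,36))
for z in(74,76): print(z,circ(571,205.5,z,30),circ(571,205.5,z+12,30))
```

```text
plate (array([237.1, 172.3]), array([258.4, 187.2])) (array([237.3, 174. ]), array([258.5, 188.8]))
74 (array([238.1, 167. ]), array([256.2, 179.4])) (array([237.8, 164.3]), array([256. , 176.7]))
76 (array([238.1, 166.5]), array([256.1, 179. ])) (array([237.8, 163.9]), array([256. , 176.3]))
```

```bash
python3 -m jog '[[0.01,0,0,0,0,0,255],[0.02,0,0,0,0,0,255],[0.026,0,0,0,0,0,255],[0.028,0,0,0,0,0,255],[0.028,0,0,0,0,0,255]]'; python3 -m jog '[[0.002,0,0,0,0,0,255],[0.004,0,0,0,0,0,255],[0.004,0,0,0,0,0,255]]'; python3 -m jog '[[0.002,0,0,0,0,0,255],[0.004,0,0,0,0,0,255],[0.004,0,0,0,0,0,255]]'
python3 - <<'E'
from h import *
b=cv2.cvtColor(get_image("scene"),cv2.COLOR_RGB2BGR)
cv2.imwrite("pics/z7.png",cv2.resize(b[150:205,220:280],(720,600),interpolation=cv2.INTER_NEAREST))
print(get_state())
E
```

```text
t: 9.07
tcp_pos: [571.3, 205.2, 259.9]
eef_rot: [-1.401, 1.568, 2.856]
ft_force: [0.1, 1.0, -3.0]
width: 27.6
t: 9.45
tcp_pos: [571.2, 205.2, 255.9]
eef_rot: [-1.396, 1.568, 2.862]
ft_force: [-0.1, 0.2, -3.6]
width: 27.8
t: 9.82
tcp_pos: [571.3, 205.2, 252.4]
eef_rot: [-1.599, 1.569, 2.658]
ft_force: [-1.9, 0.0, 3.1]
width: 27.4
{'t': 9.875, 'q': array([0.21836393, 0.63916771, 1.47697899, 0.00154583, 1.02714228,
       0.67244959]), 'dq': array([-0.00118057,  0.00033167, -0.00190973, -0.00020333,  0.00029581,
        0.00097565]), 'joint_torque': array([-1.62321534e-01, -5.23725843e+01, -2.09262192e+01,  5.51658310e-02,
       -5.90336323e-01,  2.04238801e-03]), 'tcp_pos': array([571.2518936 , 205.21024853, 252.43145756]), 'eef_rot': array([-1.56005899,  1.56864552,  2.6974436 ]), 'ft_force': array([-0.89352502, -0.53108165,  3.81205614]), 'ft_torque': array([-0.12674395,  0.43696979,  0.00129926]), 'width': 27.46594972390751}
```

View pics/z7.png

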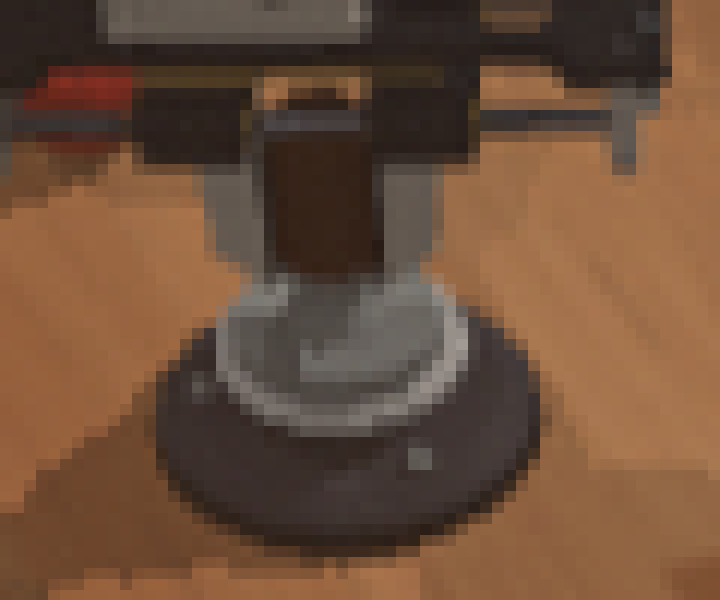

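```bash
python3 -m jog '[[0.002,0,0,0,0,0,255],[0.004,0,0,0,0,0,255],[0.004,0,0,0,0,0,255]]'; python3 -c "
from h import *
for i in range(3):
  get_image('scene'); s=get_state(); print(s['ft_force'],s['ft_torque'])"; python3 -m jog '[[0.002,0,0,0,0,0,255],[0.004,0,0,0,0,0,255],[0.004,0,0,0,0,0,255]]';python3 -c "
from h import *
for i in range(3):
  get_image('scene'); s=get_state(); print(s['ft_force'],s['ft_torque'],s['tcp_pos'])"
```

```text
t: 10.25
tcp_pos: [571.3, 205.2, 248.2]
eef_rot: [-1.557, 1.569, 2.7]
ft_force: [-1.8, -0.7, 6.2]
width: 27.2
[-1.95303034 -0.64746089  5.82368956] [-0.14604635  0.5036202   0.00191418]
[-1.56093394 -0.61737057  6.26888778] [-0.12796231  0.54121354  0.00350074]
[-2.38848033 -0.93945702  5.63506875] [-0.16484079  0.47940145 -0.01826975]
t: 10.78
tcp_pos: [571.3, 205.2, 245.5]
eef_rot: [-1.85, 1.569, 2.407]
ft_force: [-5.1, -0.9, 12.9]
width: 27.5
[-4.09327568 -0.50762812 13.49983679] [-0.27248874  0.97747537  0.03376559] [571.25814193 205.26631801 245.4494978 ]
[-3.63914228 -1.79262719 13.23660157] [-0.28089444  0.95353454 -0.04516721] [571.26457627 205.2297229  245.4510323 ]
[-4.59923923 -0.63470757 13.79882368] [-0.29660434  1.01460369  0.08475206] [571.26099393 205.22619716 245.45824151]
```

Run:
```python
from h import *
b=cv2.cvtColor(get_image("scene"),cv2.COLOR_RGB2BGR); cv2.imwrite("pics/scene8.png",b)
cv2.imwrite("pics/z8.png",cv2.resize(b[150:205,220:280],(720,600),interpolation=cv2.INTER_NEAREST))
delta((571,205.5,86),-.46)
```

```text
shift [ 0.0002 -0.0003 -0.0001] rot [ 0.0051 -0.0004  0.0016]
shift [ 0.0002 -0.0003 -0.0001] rot [-3.1365e+00 -2.5000e-03 -7.0000e-04]
```

View pics/z8.png

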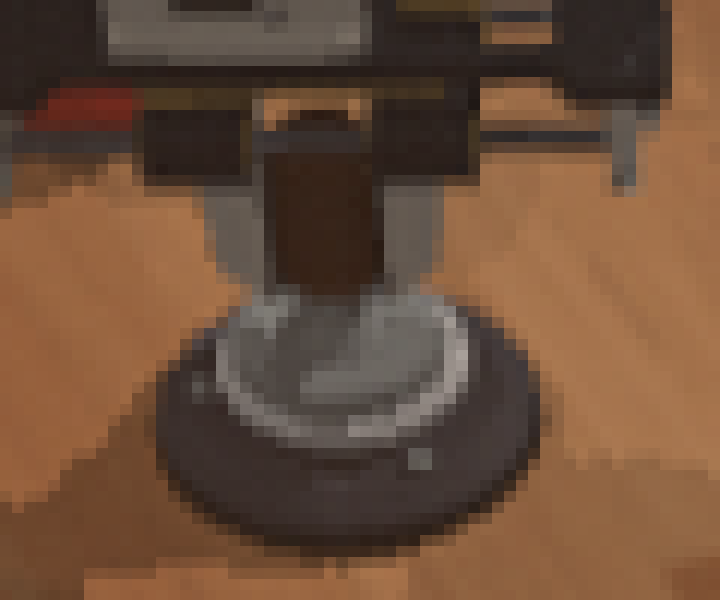

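Run:
```python
from h import *
F=[];M=[]
for i in range(6):
    g=get_image("scene"); s=get_state(); F.append(s['ft_force']);M.append(s['ft_torque'])
F=np.mean(F,0);M=np.mean(M,0);print(F,M, "foot M", M-np.cross([0,0,-.213],F))
cv2.imwrite("pics/scene9.png",cv2.cvtColor(g,cv2.COLOR_RGB2BGR))
for n,rows in(("scene5",range(155,167)),("scene8",range(164,174)),("scene9",range(164,174))):
    im=cv2.imread(f"pics/{n}.png").astype(float); print(n)
    for r in rows: print(r, im[r,238:256].astype(int)[:, 2])
print(proj("scene",(571,205.5,44)),proj("scene",(571,205.5,104)))
```

```text
[-4.69976216 -0.7071854  13.33054693] [-0.28452831  1.0076319  -0.01900844] foot M [-0.13389782  0.00658256 -0.01900844]
scene5
155 [37 53 70 46 51 54 53 54 54 52 52 50 41 44 44 43 45 44]
156 [70 74 77 45 49 54 52 54 52 54 50 49 40 75 74 75 73 72]
157 [101 102  86  45  49  53  52  54  53  51  52  49  42  99 101 100 100  97]
158 [98 99 93 48 50 53 54 54 54 54 52 49 40 98 99 98 98 94]
159 [ 98  99 101  51  49  53  55  53  54  55  52  50  42  97  99  99  96  96]
160 [ 97  98 102  52  48  52  53  54  55  54  50  51  42  90  98  99  97  97]
161 [ 97  99 102  56  48  52  54  53  55  53  53  52  43  79  97  99  98  96]
162 [ 98  98 103  61  47  51  55  55  53  54  51  51  43  73  98  99  96  96]
163 [ 96  98 101  68  44  51  54  54  54  55  53  51  46  62  98 100  97  98]
164 [ 98  98 100  72  47  50  53  54  53  54  52  51  46  62  98  98  95 111]
165 [108  99  99  69  49  50  52  54  53  54  54  52  51  62  97  98 108 137]
166 [130 114 100  74  63  59  57  53  55  55  51  54  71  59  94 100 127 157]
scene8
164 [43 44 60 62 49 52 54 54 54 54 53 51 48 45 42 43 44 44]
165 [43 41 58 74 48 52 
[... 695 characters left out ...]
 [42 42 60 73 49 52 55 55 55 55 53 52 52 44 44 42 42 40]
166 [54 52 54 73 49 51 54 53 55 53 53 52 50 46 60 62 62 59]
167 [82 82 81 81 49 49 54 54 56 55 52 51 51 57 88 92 91 90]
168 [ 98 101 102  85  49  52  54  54  55  55  53  52  48  58  98 101 100  99]
169 [ 98  99 101  93  49  49  55  53  55  55  54  53  50  49  97 100  99  97]
170 [ 97  99  99 103  52  50  55  52  54  56  54  52  50  50  97 100  97  97]
171 [100  98  98 102  54  50  54  55  55  54  54  53  51  48  98 100  98  97]
172 [ 99  98  99 102  57  50  55  55  55  56  54  53  50  43  96 100  98  96]
173 [101  97  99 101  63  48  53  54  55  56  54  53  51  44  97 100  99  96]
[247.76745536 179.57856911] [246.53287074 166.3824152 ]
```

```bash
python3 -m jog '[[-0.004,0,0,0,0,0,255],[-0.008,0,0,0,0,0,255],[-0.0105,0,0,0,0,0,255],[-0.0105,0,0,0,0,0,255],[-0.0105,0,0,0,0,0,255]]'
python3 - <<'E'
from h import *
F=[];M=[]
for i in range(4):
    g=get_image("scene"); s=get_state(); F.append(s['ft_force']);M.append(s['ft_torque'])
F=np.mean(F,0);M=np.mean(M,0);print(F,M, "foot M", M-np.cross([0,0,-.213],F))
E
python3 -m jog '[[0,0,0,0,0,0,230],[0,0,0,0,0,0,200],[0,0,0,0,0,0,160],[0,0,0,0,0,0,100],[0,0,0,0,0,0,100],[0,0,0,0,0,0,100]]'
python3 - <<'E'
from h import *
F=[];M=[]
for i in range(4):
    g=get_image("scene"); s=get_state(); F.append(s['ft_force']);M.append(s['ft_torque'])
F=np.mean(F,0);M=np.mean(M,0);print(F,M, "foot M", M-np.cross([0,0,-.213],F))
b=cv2.cvtColor(g,cv2.COLOR_RGB2BGR); cv2.imwrite("pics/scene10.png",b)
cv2.imwrite("pics/z10.png",cv2.resize(b[150:205,220:280],(720,600),interpolation=cv2.INTER_NEAREST))
E
```

```text
t: 11.9
tcp_pos: [571.3, 205.2, 254.3]
eef_rot: [-1.459, 1.568, 2.798]
ft_force: [-0.1, 0.3, 2.1]
width: 27.6
[-0.4107035   0.03430361  2.42203796] [-0.09284059  0.12962385  0.01280601] foot M [-0.10014726  0.04214401  0.01280601]
t: 12.85
tcp_pos: [571.2, 205.2, 254.4]
eef_rot: [-1.392, 1.568, 2.865]
ft_force: [-0.2, -0.0, 0.7]
width: 55.2
[ 0.32022915  0.18826433 -0.13317072] [-0.09752132  0.06404936 -0.00502789] foot M [-0.13762162  0.13225817 -0.00502789]
```

View pics/z10.png

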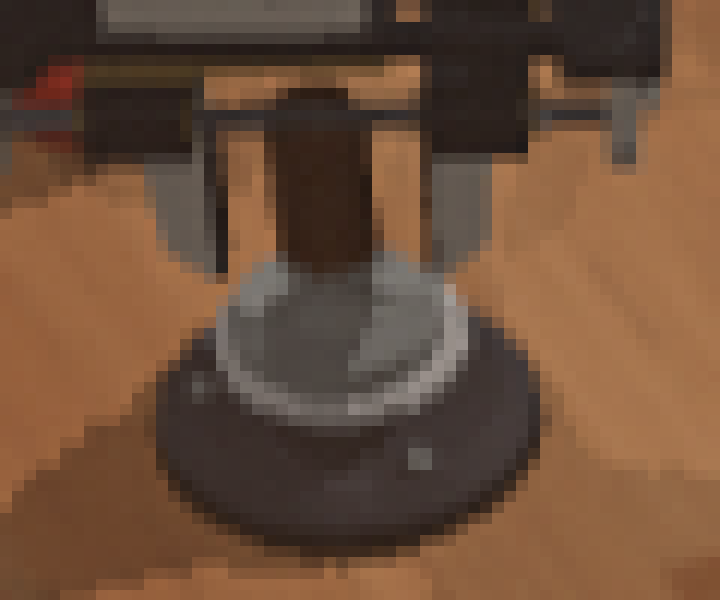

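```bash
python3 -m jog '[[0,0,0,0,0,0,160],[0,0,0,0,0,0,200],[0,0,0,0,0,0,255],[0,0,0,0,0,0,255],[0,0,0,0,0,0,255],[0,0,0,0,0,0,255],[0,0,0,0,0,0,255],[0,0,0,0,0,0,255]]'
python3 -m jog '[[0.002,0,0,0,0,0,255],[0.004,0,0,0,0,0,255],[0.006,0,0,0,0,0,255],[0.008,0,0,0,0,0,255],[0.01,0,0,0,0,0,255],[0.0115,0,0,0,0,0,255],[0.0115,0,0,0,0,0,255],[0.0115,0,0,0,0,0,255],[0.0115,0,0,0,0,0,255],[0.0115,0,0,0,0,0,255],[0.0115,0,0,0,0,0,255],[0.0115,0,0,0,0,0,255]]'
python3 - <<'E'
from h import *
F=[];M=[]
for i in range(6):
    g=get_image("scene"); s=get_state(); F.append(s['ft_force']);M.append(s['ft_torque'])
F=np.mean(F,0);M=np.mean(M,0)-[-.0975,.064,0];print(s["t"],s["tcp_pos"],F,M, "foot M", M-np.cross([0,0,-.213],F))
b=cv2.cvtColor(g,cv2.COLOR_RGB2BGR); cv2.imwrite("pics/scene11.png",b)
cv2.imwrite("pics/z11.png",cv2.resize(b[150:205,220:280],(720,600),interpolation=cv2.INTER_NEAREST))
E
```

```text
t: 14.05
tcp_pos: [571.3, 205.1, 254.6]
eef_rot: [-1.45, 1.568, 2.808]
ft_force: [0.7, -0.2, 1.4]
width: 27.8
t: 15.55
tcp_pos: [571.2, 205.2, 244.4]
eef_rot: [-1.804, 1.569, 2.454]
ft_force: [-2.9, -0.5, 12.3]
width: 27.4
15.85 [571.22563108 205.21487664 244.38326904] [-2.9483431  -1.29755175 12.10629505] [-0.24646969  0.69286036  0.00237242] foot M [0.02990883 0.06486328 0.00237242]
```

View pics/z11.png

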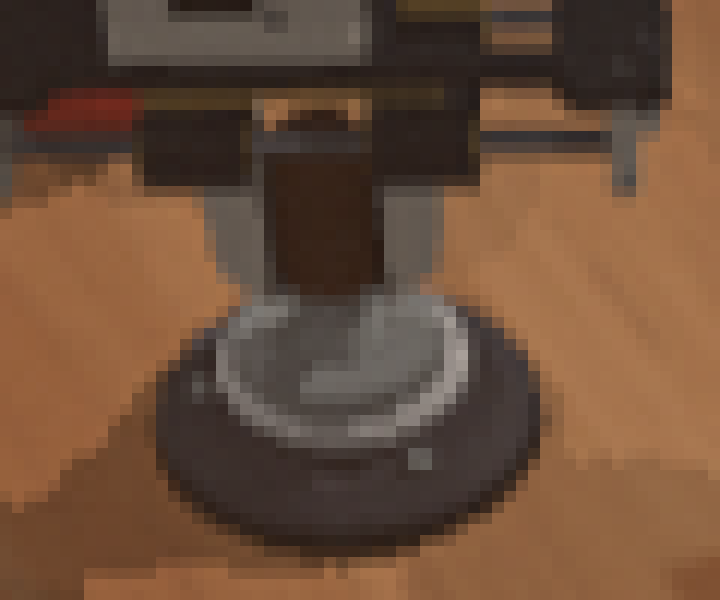

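```bash
python3 -m jog '[[0.001,0,0,0,0,0,255],[0.001,0,0,0,0,0,255],[0.001,0,0,0,0,0,255],[0.001,0,0,0,0,0,255],[0.001,0,0,0,0,0,255],[0.001,0,0,0,0,0,255],[0.001,0,0,0,0,0,255],[0.001,0,0,0,0,0,255]]'
python3 - <<'E'
from h import *
F=[];M=[]
for i in range(6):
    g=get_image("scene"); s=get_state(); F.append(s['ft_force']);M.append(s['ft_torque'])
F=np.mean(F,0);M=np.mean(M,0)-[-.0975,.064,0];print(s["t"],s["tcp_pos"],F,M, "foot M", M-np.cross([0,0,-.213],F))
E
```

```text
t: 16.85
tcp_pos: [571.2, 205.2, 244.3]
eef_rot: [-2.1, 1.569, 2.158]
ft_force: [-4.9, -1.6, 17.3]
width: 27.4
17.15 [571.20341318 205.25713566 244.2625717 ] [-5.35766386 -1.73229775 17.77363368] [-0.32514659  1.11731667  0.02206397] foot M [ 0.04383283 -0.02386574  0.02206397]
```

```bash
python3 -m jog '[[-0.003,0,0,0,0,0,255],[-0.006,0,0,0,0,0,255],[-0.009,0,0,0,0,0,255],[-0.011,0,0,0,0,0,255],[-0.0122,0,0,0,0,0,255],[-0.0122,0,0,0,0,0,255],[-0.0122,0,0,0,0,0,255]]'; python3 -m jog '[[0,0,0,0,0,0,230],[0,0,0,0,0,0,200],[0,0,0,0,0,0,100],[0,0,0,0,0,0,50],[0,0,0,0,0,0,0],[0,0,0,0,0,0,0],[0,0,0,0,0,0,0],[0,0,0,0,0,0,0]]'
python3 - <<'E'
from h import *
b=cv2.cvtColor(get_image("scene"),cv2.COLOR_RGB2BGR)
cv2.imwrite("pics/z12.png",cv2.resize(b[150:205,220:280],(720,600),interpolation=cv2.INTER_NEAREST))
E
```

```text
t: 18.02
tcp_pos: [571.3, 205.2, 254.1]
eef_rot: [-1.454, 1.568, 2.803]
ft_force: [0.9, -0.2, 2.6]
width: 27.9
t: 19.02
tcp_pos: [571.2, 205.2, 254.3]
eef_rot: [-1.454, 1.568, 2.804]
ft_force: [-0.2, 0.5, -0.3]
width: 82.9
```

View pics/z12.png

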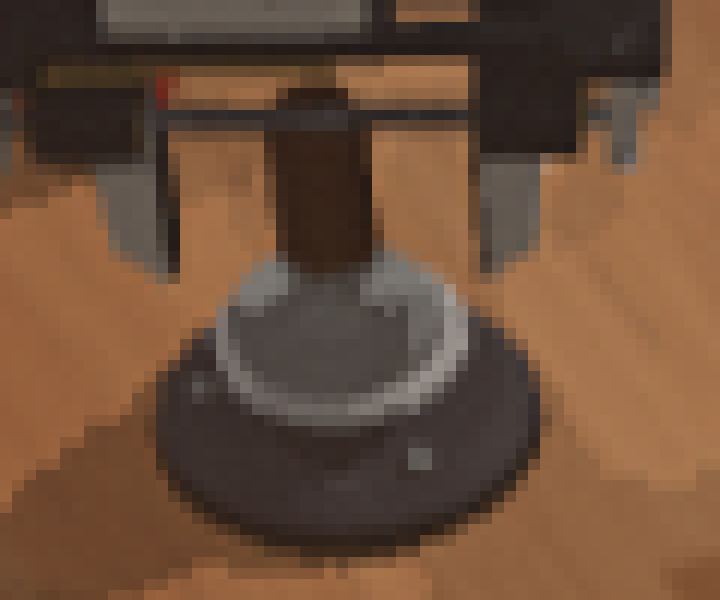

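The tamper stands free, with its handle at about (320,180) in the zoom midway between the open fingers. Its foot is concentric with the plate. Next I retreat straight up.

```bash
python3 -m jog '[[-0.02,0,0,0,0,0,0],[-0.06,0,0,0,0,0,0],[-0.11,0,0,0,0,0,0],[-0.15,0,0,0,0,0,0],[-0.15,0,0,0,0,0,0],[-0.15,-0.06,0.0,0,0,0,0],[-0.15,-0.12,0.05,0,0,0,0],[-0.15,-0.15,0.1,0,0,0,0],[-0.15,-0.15,0.15,0,0,0,0],[-0.15,-0.15,0.15,0,0,0,0],[-0.15,-0.15,0.15,0,0,0,0],[-0.15,-0.15,0.15,0,0,0,0]]'
python3 - <<'E'
from h import *
for n,(x,y) in(("scene",(220,150)),("top",(180,185))):
    b=cv2.cvtColor(get_image(n),cv2.COLOR_RGB2BGR); cv2.imwrite(f"pics/{n}13.png",b)
    cv2.imwrite(f"pics/z13{n}.png",cv2.resize(b[y:y+60,x:x+60],(600,600),interpolation=cv2.INTER_NEAREST))
E
```

```text
t: 20.58
tcp_pos: [371.6, 136.8, 404.4]
eef_rot: [-1.448, 1.568, 2.81]
ft_force: [-0.2, 0.5, 0.2]
width: 91.8
```

View pics/z13scene.png

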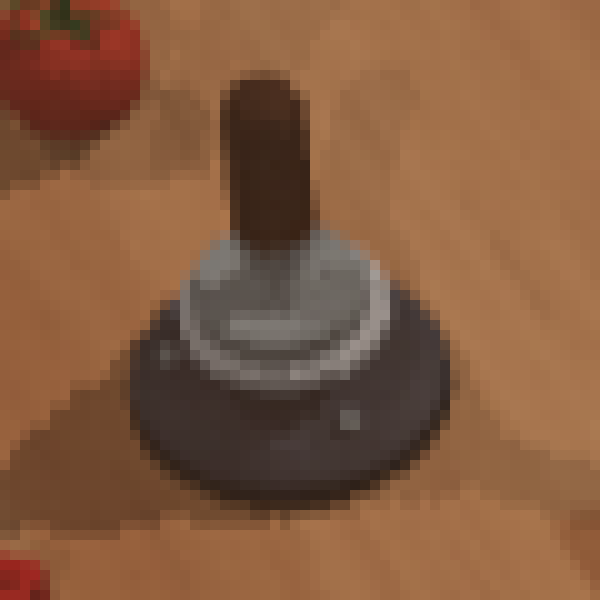

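View pics/top13.png

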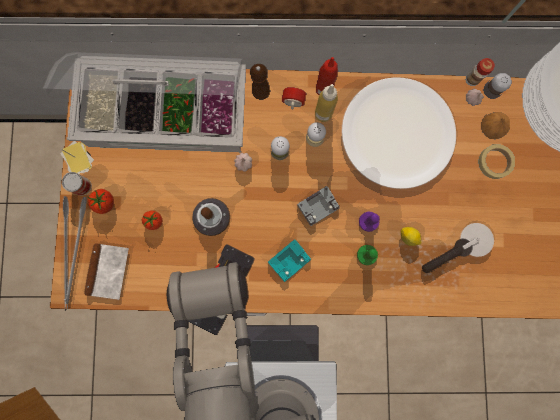

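```bash
python3 -c "
from cell import *
close_job(); print(get_state()['t'])"
```

```text
the job is handed in; nothing more can be done
the job is handed in; nothing more can be done
```

I pulled the tamper out of the dock past the rollers, pressed the plate fully down twice, and left the tamper standing free on the plate. I handed the job in at about 20.7 s; no verdict was reported.

- **First press:** the plate reached the bottom or close to it. The gripper's travel fell about 1 mm short of the full 10 mm, and I suspected some tilt, so I could not be sure it counted.
- **Second press:** I let go on the raised plate, gripped again and pressed a second time. Pushing on moved the plate only about 0.1 mm for 5.6 N more force, so it was bottomed. I held it there for over 1 s. The remaining moment at the foot, about 0.05 Nm, suggests a tilt of about 0.03 rad, though the noise on that is of similar size.
- **Last pictures:** the tamper stands upright and looks centred on the raised plate to about 2 mm. The dock is empty, the bystanders look unmoved, and the arm has moved away and touches nothing.
- **Disagreement between cameras:** the two cameras differed by 4–5 mm in y. I used the average, which matched where the handle was when gripped.

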